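Shut the pin tube and index the inspection-mirror carriage

ROBOT

A 6-joint arm with a two-finger parallel gripper is mounted at the origin on the work surface. World frame = base frame: x ahead of the robot, y to its left, z up, the work surface at z = 0. Lengths are in m, angles in degrees, forces in N, time in s.
With the tool pointing down it reaches from about 0.375 to 0.9 m from the base axis. Payload 3.1 kg.
Tool frame: the origin (TCP) lies at the very end of the fingers, on their centre line; the grasp point (between the pads) lies bot.grip_point_offset behind it (bot.grip_point_offset is the distance from the TCP to the grasp point, in m); z points along the fingers, y is the line along which they close (so a half turn about z gives the same grasp; the last joint's range is limited). The gripper opens to 87 mm and grips with 3 to 60 N. Pads are 19 mm wide; open, the fingers measure 117 mm over their backs; the gripper's body (75 mm by 190 mm) begins 51 mm behind the grasp point.
Start: joints at [-75.487, 30.224, 82.088, -0, 67.689, -10.227], TCP at [0.262, -0.568, 0.223] pointing down, gripper open.
Joint ranges: [-176.69, 176.69], [-43.24, 126.21], [12.49, 139.97], [-82, 262], [0, 151.66], [-163.58, 163.58]. Speed limits (degrees/s): [159.86, 159.86, 180, 180, 180, 180].

INTERFACE

Orientations are given as a 3x3 rotation matrix whose columns are the frame's x, y, z axes.
In Python, from rig import bot, viewer, ticket gives the robot as it stands.
- The arm moves only by the tool servo_tool, never from a script. Its argument "targets" is a list of rows, each an object with "offset": the shift along the tool's x, y, z in m, a list of three; "dr": the turn, a rotation vector about the tool's x, y, z in degrees, a list of three. In form: [{"offset": [x, y, z], "dr": [ax, ay, az]}, ...]. A call has 1 to 20 rows; each row is the pose to reach, as a shift and turn from the pose commanded when the call began, along the tool's axes at that moment; what a row does not reach only later rows make up. A row lasts 1/12 s, in which the tool goes at most 41.7 mm and 7.16 degrees, less where a joint would pass 70% of its speed; a pose out of reach is approached as far as the arm can. A call with a gripper value outside its range is refused whole. "gripper" is the gripper command: -1 is fully open, 1 is shut, values between are in proportion, set as the call begins (left out, the last holds). The fingers move at their own pace and stop on an object; the grip force is fixed at half the most. Time passes only in rows, so rows that repeat a pose let the fingers close. It gives the time, the measured TCP pose, the force, the opening and the grip force at its end, in the units of the state.
- bot.read_state(): the state, without advancing time (a new reading comes with each control period).
- viewer.capture(name): name is "scene" or "top"; returns a dict with "color" (400x640x3 uint8, red, green, blue), "camera_matrix" (3x3 intrinsics, pixels), "k1" (the pictures are not rectified: a ray, as slopes to the right and down, at radius r is drawn at 1 + k1 r^2 times it, then the intrinsics apply), "R" (3x3) and "t" (3): a world point X has camera coordinates R X + t. Camera axes: x right, y down, z forward; pixel columns grow to the right and rows downward; lengths in m; the calibration is good to about 2 mm. A picture is of the moment at which its call begins. There is no depth.
- ticket.hand_in(): hands the job in; it is judged then, once.
The state is a dict: "time_s": time; "joint_positions": joint angles; "qvel": joint speeds; "tau": joint torques, N m; "position": TCP position; "tcp_rot": TCP orientation; "force": force on the tool from outside, world axes, zero at the start; "moment": the same for the moment, N m; "opening": opening from 0.0 (shut) to 1.0 (fully open); "grasp_force": force on a finger pad.
Only numpy, scipy, OpenCV 4.12 (cv2) and the standard library are available. Lean on these libraries where they do the work, as an engineer would, in place of code of your own. Each camera call takes 0.05 s, during which the arm holds its last target. There are 200 camera calls.

TASK

First press shut the one open flip cap in the blue tube rack. Then slide the carriage with the red inspection mirror from its start away along its bed, by its yellow handle, until its sprung index pin drops into the hidden notch, and leave it there, without running it on to the far end block and without disturbing the other things.

Things in the scene. Friction and masses are not known exactly. Their poses are not given: they have to be found in the camera images.
- bed: aluminium slide bed, fixed, 340 mm long (its y axis), 100 mm wide, 40 mm high, a grey end block 52 mm high at each end; origin under its centre. The carriage starts near the -y end and slides to +y. A dark slot runs along the top; the notch lies unseen inside the bed
- carriage (a joint): carriage position along the bed, m: 0 at the start end block (-y), 0.200 at the far one (+y); starts at 0 to 0.03. Dark plate 110 mm across, 100 mm along the bed, top 64 mm above the table; yellow handle on its -x side, red mirror to 128 mm above the table on its +x side. Sliding takes about 5 N; the notch lies between 0.08 and 0.165; some 14 N more is felt before the pin is forced out of it
- handle (a point): centre of the top face of the yellow handle block: 24 mm along the bed (y), 40 mm across it (x), top 109 mm above the table and 45 mm above the carriage plate; it moves with the carriage; clear at both ends along the bed
- index_pin (a joint): drop of the sprung index pin (orange head, 18 mm across, on the carriage plate), m: about 0.001 while it rides along the bed, about 0.0045 when it has dropped in the notch
- cap_a_hinge (a point): hinge of the open cap, fixed, at the rim of its tan tube (36 mm across, 90 mm tall), 92 mm above the table; the tube axis lies 21 mm from here along this point's -x; the hinge line is its y. The tube stands in any of the three places, 75 mm apart, of a fixed blue rack block (70 x 230 x 30 mm high)
- cap_a (a joint): opening of that cap, rad: 0 shut (flat on the tube), 1.57 upright, 2.1 leaning back over the hinge. Black disc 42 mm across, 8 mm thick (top 100 mm above the table when shut) with a tab to 52 mm from the hinge; stiff hinge, stays where left, 2 to 3 N moves it
- cap_b (a joint): opening of the cap of another tube, shut at 0
- cap_c (a joint): opening of the cap of the third tube, shut at 0
- dzus: grey zinc quarter-turn (dzus) fastener standing on its 48 mm flange, 62 mm tall; loose bystander, to be left alone
- shear_pin_1: steel shear pin, 95 mm long, lying; loose bystander, to be left alone
- shear_pin_2: second steel shear pin, 95 mm long, lying; loose bystander, to be left alone
- spacer: bronze ring spacer, 56 mm across, 45 mm tall; loose bystander, to be left alone
- oil_can: small round can, 56 mm across, 110 mm tall; loose bystander, to be left alone
- screwdriver: screwdriver, lying; loose bystander, to be left alone

How it is judged (in metres and radians):
On the way, in this order (a step that is already met when the one before it is completed fails the run):
1. the open cap is pressed shut (within 0.1 rad of flat) while the carriage has not yet been indexed (value of joint cap_a below 0.1 rad and not (value of joint index_pin above 0.003 m and value of joint carriage above 0.06 m)), for 0.2 s.
2. the carriage has been slid along until its index pin has dropped more than 3 mm, into the notch, and stays so for 0.3 s, the cap still shut (value of joint cap_a below 0.1 rad and value of joint index_pin above 0.003 m and value of joint carriage above 0.06 m), for 0.3 s.
At the end, for the whole second after the job is handed in: The cap that was open is shut to within 0.1 rad, the index pin sits dropped more than 3 mm in the notch with the carriage at rest, and the robot touches nothing (all of step 2 and velocity of joint carriage between -0.01 and 0.01 m/s and contact force between each of the arm, the fingers and anything else below 0.3 N).
It fails at once if the carriage is run past the notch to the far end of its travel (beyond 0.193 m, 7 mm short of the far end block) (value of joint carriage above 0.193 m).
It fails at once if one of the two shut caps is opened by more than 0.3 rad (value of joint any of cap_b, cap_c above 0.3 rad).
It fails at once if a loose bystander is moved more than 30 mm (distance of any of dzus, shear_pin_1, shear_pin_2, spacer, oil_can, screwdriver from where it was at the start of the episode above 0.03 m).
It also fails if it takes over 48 s, if anything falls off the work surface, if the arm or the gripper's body presses on something with over 40 N, if the wrist force passes 120 N, or if a joint passes its speed limit or range.

## Working session

There is one attempt and no reset: what is moved stays moved. The work goes in short steps, Python scripts to look and compute and a tool call to move; the robot and the scene stay as the last step left them, time stands still between calls to the robot, and variables do not carry over. Pictures are saved under pics/ and viewed, at most 10 in all, crops included, and the job is handed in when it is done.

Besides the shell and the picture viewer there is one more tool, called as name(argument=value, ...), one argument or row to a line, values as JSON. servo_tool: Moves the arm, as the interface text tells. Its arguments: {"type":"object","properties":{"targets":{"type":"array"},"gripper":{"type":"number"}},"required":["targets"]}

```bash
mkdir -p pics; ls
python3 - <<'E'
from rig import bot, viewer
import cv2
for n in ("scene","top"):
    c=viewer.capture(n); cv2.imwrite(f"pics/{n}0.png",c["color"][:,:,::-1])
    print(n,c["camera_matrix"].tolist(),c["k1"],c["R"].tolist(),c["t"].tolist())
s=bot.read_state(); print(s["tcp_rot"],s["position"],s["force"],s["time_s"],bot.grip_point_offset)
E
```

```text
pics
scene [[365.5285664142825, 0.0, 321.4459225244989], [0.0, 365.5285664142825, 198.85552751677324], [0.0, 0.0, 1.0]] -0.010608161852150931 [[-0.8324298502967246, 0.5539972924088808, -0.012146783055670215], [0.423153324478875, 0.6213668213085178, -0.6594274314580979], [-0.3577734035915033, -0.5540670296819485, -0.7516700860763144]] [0.45473697624595516, -0.15904064695493428, 1.2837134406668003]
top [[371.3792615918387, 0.0, 319.50627608711284], [0.0, 371.3792615918387, 198.7582911440101], [0.0, 0.0, 1.0]] -0.03906516903751833 [[0.017754251406704436, -0.9992204372145728, -0.03526052197154948], [-0.9947162220453645, -0.014085715242041434, -0.10169183952470325], [0.10111589467925114, 0.03687967568781909, -0.9941908596262471]] [0.017181514059742307, 0.5646336373152431, 0.9269905063691949]
[[ 9.08205456e-01  4.18524349e-01 -4.66948840e-04]
 [ 4.18524464e-01 -9.08203643e-01  1.84827756e-03]
 [ 3.49464527e-04 -1.87404528e-03 -9.99998183e-01]] [ 0.26142554 -0.56699602  0.22168857] [-0.08380445 -0.36367778 -0.14441349] 0.1 0.0187
```

View pics/scene0.png

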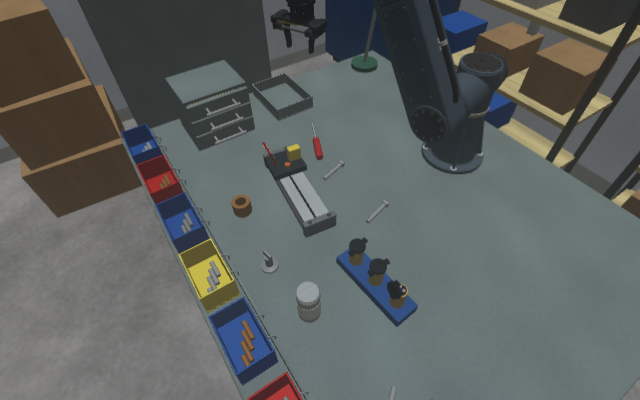

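View pics/top0.png

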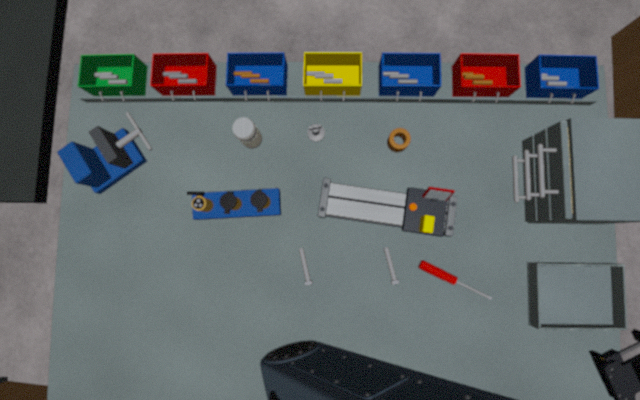

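The scene view shows the bed, with the carriage and yellow handle at about (293,152), and the rack with its open tube at (398,290). In the top view the open tube is at (200,203) with its upright cap edge-on at (196,193). The handle is at (429,224), the pin at (413,207), and the bed's end blocks are at about (325,198) and (450,215). I'll crop both areas larger to measure them.

```bash
cat > h.py <<'E'
import numpy as np, cv2
from rig import bot, viewer
def ray(c,u,v):
    K=c["camera_matrix"]; d=np.array([-0.0,0])
    p=np.array([(u-K[0,2])/K[0,0],(v-K[1,2])/K[1,1]])
    q=cv2.undistortPoints(np.array([[[u,v]]],float),K,np.array([c["k1"],0,0,0,0.]))[0,0]
    R=c["R"]; o=-R.T@c["t"]; d=R.T@np.array([q[0],q[1],1]); return o,d
def plane(c,u,v,z):
    o,d=ray(c,u,v); return o+d*(z-o[2])/d[2]
def tri(c1,p1,c2,p2):
    A=np.zeros((3,3));b=np.zeros(3);g=[]
    for c,p in((c1,p1),(c2,p2)):
        o,d=ray(c,*p);d=d/np.linalg.norm(d);M=np.eye(3)-np.outer(d,d);A+=M;b+=M@o;g.append((o,M))
    X=np.linalg.solve(A,b); return X,max(np.linalg.norm(M@(X-o)) for o,M in g)
def proj(c,X):
    x=c["R"]@np.asarray(X,float)+c["t"]; q=x[:2]/x[2]; q=q*(1+c["k1"]*(q@q)); K=c["camera_matrix"]
    return K[0,0]*q[0]+K[0,2],K[1,1]*q[1]+K[1,2]
def blobs(im,lo,hi,roi,amin=8):
    x0,y0,x1,y1=roi
    h=cv2.cvtColor(np.ascontiguousarray(im[y0:y1,x0:x1]),cv2.COLOR_RGB2HSV); m=cv2.inRange(h,np.array(lo),np.array(hi))
    n,l,s,ce=cv2.connectedComponentsWithStats(m)
    return m,[(int(s[i,4]),(ce[i]+[x0,y0]).round(1).tolist(),s[i,:4].tolist()) for i in range(1,n) if s[i,4]>=amin]
E
python3 - <<'E'
from h import *
s=viewer.capture("scene");t=viewer.capture("top")
def crop(c,r,k): x0,y0,x1,y1=r; return cv2.resize(c["color"][y0:y1,x0:x1,::-1],None,fx=k,fy=k,interpolation=cv2.INTER_CUBIC)
a=crop(t,(180,165,300,235),6);b=crop(t,(310,165,470,245),5)
cv2.imwrite("pics/t1.png",cv2.resize(cv2.vconcat([cv2.copyMakeBorder(crop(t,(180,170,290,230),5),0,0,0,250,0),b[:300]]),None,fx=1,fy=1))
a=crop(s,(330,225,430,325),4);b=crop(s,(255,130,355,240),4)
cv2.imwrite("pics/s1.png",cv2.hconcat([a,b[:400]]))
for n,lo,hi in(("yel",(22,120,90),(35,255,255)),("org",(5,150,120),(18,255,255)),("blue",(105,120,50),(125,255,255))):
    print(n,"top",blobs(t["color"],lo,hi,(180,160,470,245))[1],"scene",blobs(s["color"],lo,hi,(255,120,440,330))[1])
E
```

```text
yel top [(222, [427.6, 223.6], [240, 55, 15, 19])] scene [(78, [292.7, 148.3], [32, 24, 13, 12])]
org top [(52, [412.5, 206.5], [229, 43, 8, 8])] scene [(18, [287.0, 163.7], [30, 42, 5, 4])]
blue top [(1352, [240.4, 204.8], [13, 28, 87, 31]), (9, [193.7, 194.9], [12, 34, 4, 3])] scene [(1277, [376.9, 287.0], [82, 129, 80, 74]), (24, [258.0, 323.5], [0, 197, 8, 13]), (15, [255.9, 327.1], [0, 204, 4, 6])]
```

View pics/t1.png

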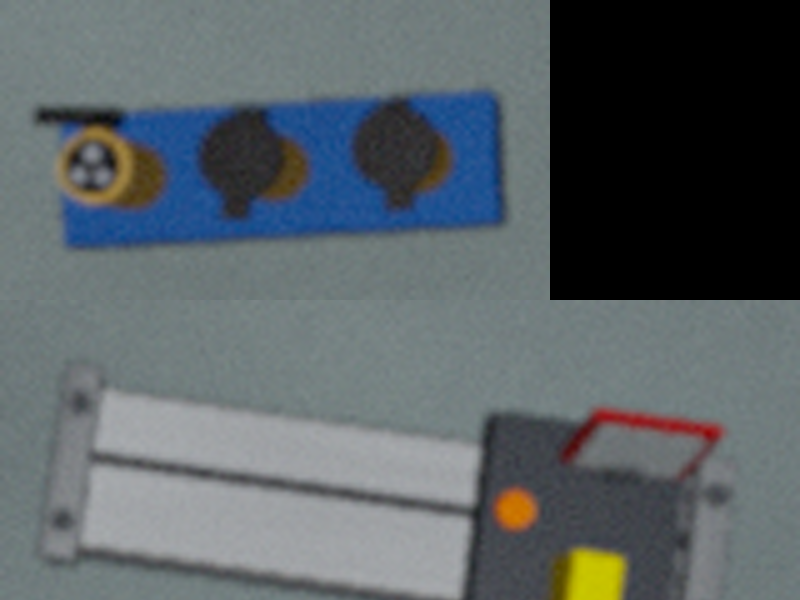

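View pics/s1.png

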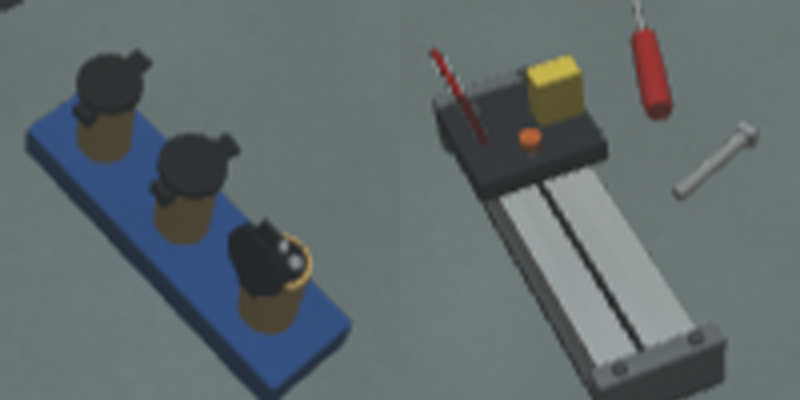

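The left (+y) tube is the open one: its rim is centred near top-view (199,203), and its cap stands upright on the +x side. The shut caps show their tabs toward −x. Bed, carriage, pin and handle are all clear in both views. Next I'll measure the rack corners, rim, handle and bed direction.

Run:
```python
from h import *
np.set_printoptions(precision=4,suppress=True)
s=viewer.capture("scene");t=viewer.capture("top")
# rack
mt,_=blobs(t["color"],(105,120,50),(125,255,255),(180,160,300,245))
mt=cv2.morphologyEx(mt,cv2.MORPH_CLOSE,np.ones((9,9)))
r=cv2.minAreaRect(cv2.findNonZero(mt)); bx=cv2.boxPoints(r)+[180,160]
P=np.array([plane(t,*p,.03) for p in bx]); print("rack px",bx.tolist()); print(P)
# rim: tan
h,bl=blobs(t["color"],(12,90,110),(28,255,255),(185,185,215,220)); print("tan",bl)
cs,_=cv2.findContours(h,cv2.RETR_EXTERNAL,cv2.CHAIN_APPROX_NONE); c=max(cs,key=cv2.contourArea)
e=cv2.minEnclosingCircle(c); u=np.array(e[0])+[185,185]; print("rim",u,e[1],plane(t,*u,.09))
# yellow top faces
for n,c,roi in(("top",t,(400,190,460,245)),("scene",s,(270,130,315,180))):
    x0,y0,x1,y1=roi; 
    m,bl=blobs(c["color"],(20,120,60),(38,255,255),roi); V=c["color"][y0:y1,x0:x1,0][m>0]; print(n,np.percentile(V,[5,25,50,75,95]))
    th,_=cv2.threshold(V.reshape(-1,1).copy(),0,255,cv2.THRESH_OTSU); mm=((m>0)&(c["color"][y0:y1,x0:x1,0]>th)).astype(np.uint8)
    rr=cv2.minAreaRect(cv2.findNonZero(mm)); print(th,mm.sum(),np.array(rr[0])+[x0,y0],rr[1],rr[2])
    M=cv2.moments(mm,True); p=(M['m10']/M['m00']+x0,M['m01']/M['m00']+y0); print(p)
    if n=="top": pt=p; print(plane(t,*p,.109), np.array([plane(t,*q,.109) for q in cv2.boxPoints(rr)+[x0,y0]]))
    else: ps=p
print("handle tri",tri(t,pt,s,ps))
# bed axis: slot line in top at z=.04: dark pixels per column between 332 and 402
g=t["color"].mean(2); L=[]
for x in range(334,402,3):
    yc=195+ (x-330)*0.16; ys=np.arange(int(yc)-9,int(yc)+10); w=np.clip(g[ys,x].max()-12-g[ys,x],0,None); k=ys[np.argmin(g[ys,x])]
    L.append((x,k))
L=np.array(L,float); print(L.tolist()); 
Q=np.array([plane(t,*p,.04) for p in L]); vx,vy,x0,y0=cv2.fitLine(Q[:,:2].astype(np.float32),cv2.DIST_HUBER,0,.001,.001).ravel(); print("bed dir",vx,vy,"pt",x0,y0)
print("pin",plane(t,412.5,206.5,.07),tri(t,(412.5,206.5),s,(287,163.7)))
```

```text
rack px [[191.63801670074463, 192.80334854125977], [278.78878021240234, 188.09250259399414], [280.2046585083008, 214.28623580932617], [193.05389404296875, 218.9970817565918]]
[[0.5751 0.3617 0.03  ]
 [0.5905 0.1322 0.03  ]
 [0.5226 0.1266 0.03  ]
 [0.5066 0.3543 0.03  ]]
tan [(65, [201.9, 203.1], [8, 11, 14, 15])]
rim [199.3182 202.9091] 7.287726402282715 [0.5437 0.3177 0.09  ]
top [ 84.  131.5 184.  197.  199.3]
146.0 174 [428.3293 223.5366] (10.270133018493652, 16.896024703979492) 6.34019136428833
(428.2988505747127, 223.51724137931035)
[ 0.5019 -0.231   0.109 ] [[ 0.4834 -0.2169  0.109 ]
 [ 0.5226 -0.2216  0.109 ]
 [ 0.5203 -0.2453  0.109 ]
 [ 0.4812 -0.2405  0.109 ]]
scene [ 90.9 132.  179.  194.  194. ]
141.0 56 [292.9434 147.3019] (4.670258522033691, 11.813007354736328) 74.05460357666016
(292.89285714285717, 147.26785714285714)
handle tri (array([ 0.5009, -0.2301,  0.1098]), np.float64(0.0011887433191240411))
[[334.0, 197.0], [337.0, 197.0], [340.0, 198.0], [343.0, 198.0], [346.0, 199.0], [349.0, 199.0], [352.0, 199.0], [355.0, 200.0], [358.0, 200.0], [361.0, 201.0], [364.0, 201.0], [367.0, 202.0], [370.0, 202.0], [373.0, 203.0], [376.0, 203.0], [379.0, 203.0], [382.0, 204.0], [385.0, 204.0], [388.0, 205.0], [391.0, 205.0], [394.0, 206.0], [397.0, 206.0], [400.0, 206.0]]
bed dir 0.13042365 0.99145836 pt 0.55752915 -0.09461261
pin [ 0.5443 -0.2029  0.07  ] (array([ 0.5423, -0.1991,  0.0851]), np.float64(0.0009589551207802399))
```

servo_tool(
  gripper=1,
  targets=[
    {"offset": [0.014, -0.013, 0], "dr": [0, 0, 1]},
    {"offset": [0.035, -0.033, 0], "dr": [0, 0, 3]},
    {"offset": [0.064, -0.059, 0.001], "dr": [0, 0, 5]},
    {"offset": [0.092, -0.085, 0.001], "dr": [0, 0, 7]},
    {"offset": [0.12, -0.111, 0.002], "dr": [0, 0, 9]},
    {"offset": [0.148, -0.137, 0.002], "dr": [0, 0, 11]},
    {"offset": [0.176, -0.163, 0.003], "dr": [0, 0, 13]},
    {"offset": [0.204, -0.19, 0.003], "dr": [0, 0, 15]},
    {"offset": [0.233, -0.216, 0.004], "dr": [0, 0, 17]},
    {"offset": [0.261, -0.242, 0.004], "dr": [0, 0, 19]},
    {"offset": [0.289, -0.268, 0.005], "dr": [0, 0, 21]},
    {"offset": [0.317, -0.294, 0.005], "dr": [0, 0, 23]},
    {"offset": [0.345, -0.321, 0.006], "dr": [0, 0, 25]},
    {"offset": [0.374, -0.347, 0.006], "dr": [0, 0, 27]},
    {"offset": [0.402, -0.373, 0.007], "dr": [0, 0, 29]},
    {"offset": [0.43, -0.4, 0.008], "dr": [0, 0, 31]},
    {"offset": [0.458, -0.426, 0.009], "dr": [0, 0, 31.8]},
    {"offset": [0.486, -0.452, 0.009], "dr": [0, 0, 31.8]},
    {"offset": [0.515, -0.478, 0.01], "dr": [0, 0, 31.8]},
    {"offset": [0.54, -0.502, 0.01], "dr": [0, 0, 31.8]},
  ],
)

```text
time_s: 1.97
position: [0.5427, 0.1167, 0.2126]
tcp_rot: [[0.993, -0.122, 0.001], [-0.122, -0.993, 0.0], [0.001, -0.0, -1.0]]
force: [-0.4, -0.5, 0.4]
opening: 0.004
grasp_force: 0.0
```

servo_tool(
  targets=[
    {"offset": [0.01, -0.035, 0], "dr": [0, 0, 0]},
    {"offset": [0.02, -0.072, 0], "dr": [0, 0, 0]},
    {"offset": [0.03, -0.108, 0], "dr": [0, 0, 0]},
    {"offset": [0.04, -0.145, 0], "dr": [0, 0, 0]},
    {"offset": [0.05, -0.181, 0], "dr": [0, 0, 0]},
    {"offset": [0.059, -0.21, 0.005], "dr": [0, 0, 0]},
    {"offset": [0.061, -0.219, 0.025], "dr": [0, 0, 0]},
    {"offset": [0.061, -0.219, 0.055], "dr": [0, 0, 0]},
    {"offset": [0.061, -0.219, 0.08], "dr": [0, 0, 0]},
    {"offset": [0.061, -0.219, 0.086], "dr": [0, 0, 0]},
    {"offset": [0.061, -0.219, 0.086], "dr": [0, 0, 0]},
  ],
)

```text
time_s: 2.88
position: [0.6274, 0.3235, 0.1236]
tcp_rot: [[0.992, -0.123, -0.006], [-0.123, -0.992, -0.002], [-0.006, 0.003, -1.0]]
force: [0.0, 1.1, 0.1]
opening: 0.008
grasp_force: 0.0
```

Run:
```python
from h import *
s=viewer.capture("scene");t=viewer.capture("top")
a=cv2.resize(t["color"][150:250,160:260,::-1],None,fx=4,fy=4);b=cv2.resize(s["color"][210:310,320:420,::-1],None,fx=4,fy=4)
cv2.imwrite("pics/c1.png",cv2.hconcat([a,b])); st=bot.read_state(); print(st["position"],st["time_s"],st["force"],st["joint_positions"])
```

```text
[0.63023191 0.32423707 0.12754421] 2.9833 [-0.28336291  0.64345168  0.77639588] [1.82133229e+01 4.25446969e+01 7.34820323e+01 2.07966341e-03
 6.38790211e+01 1.15288941e+02]
```

View pics/c1.png

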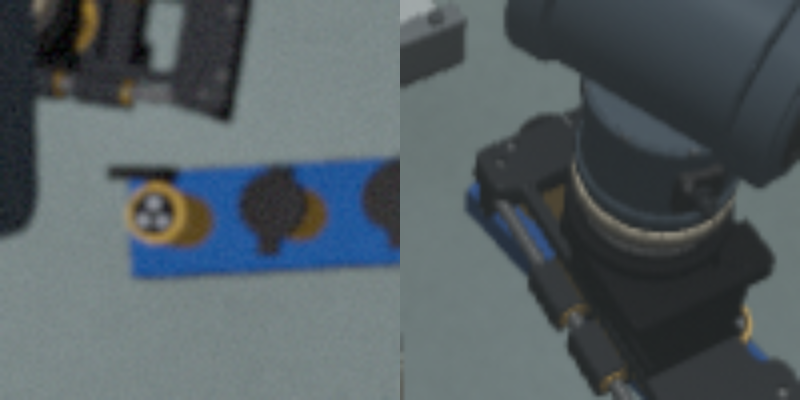

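The top view shows the closed fingers behind the upright cap on its +x side (cap edge at about crop (145,172)). I'll sweep the cap over now.

servo_tool(
  targets=[
    {"offset": [-0.01, 0.002, 0], "dr": [0, 0, 0]},
    {"offset": [-0.02, 0.004, 0], "dr": [0, 0, 0]},
    {"offset": [-0.03, 0.006, 0], "dr": [0, 0, 0]},
    {"offset": [-0.039, 0.0075, 0], "dr": [0, 0, 0]},
    {"offset": [-0.049, 0.0095, 0], "dr": [0, 0, 0]},
    {"offset": [-0.059, 0.0115, 0], "dr": [0, 0, 0]},
    {"offset": [-0.069, 0.0135, 0], "dr": [0, 0, 0]},
    {"offset": [-0.077, 0.015, 0], "dr": [0, 0, 0]},
    {"offset": [-0.082, 0.016, 0.006], "dr": [0, 0, 0]},
    {"offset": [-0.087, 0.017, 0.012], "dr": [0, 0, 0]},
    {"offset": [-0.09, 0.0175, 0.018], "dr": [0, 0, 0]},
    {"offset": [-0.091, 0.0175, 0.023], "dr": [0, 0, 0]},
    {"offset": [-0.091, 0.0175, 0.025], "dr": [0, 0, 0]},
    {"offset": [-0.091, 0.0175, 0.025], "dr": [0, 0, 0]},
  ],
)

```text
time_s: 4.15
position: [0.5362, 0.3177, 0.1006]
tcp_rot: [[0.992, -0.123, -0.002], [-0.123, -0.992, -0.001], [-0.002, 0.001, -1.0]]
force: [0.5, 0.3, -0.0]
opening: 0.0
grasp_force: 0.0
```

servo_tool(
  targets=[
    {"offset": [0, 0, 0.002], "dr": [0, 0, 0]},
    {"offset": [0, 0, 0.003], "dr": [0, 0, 0]},
    {"offset": [0, 0, 0.004], "dr": [0, 0, 0]},
    {"offset": [0, 0, 0.004], "dr": [0, 0, 0]},
    {"offset": [0, 0, 0.004], "dr": [0, 0, 0]},
  ],
)

```text
time_s: 4.57
position: [0.5368, 0.3178, 0.1001]
tcp_rot: [[0.992, -0.123, -0.0], [-0.123, -0.992, -0.0], [-0.0, 0.0, -1.0]]
force: [-6.0, -0.9, 17.7]
opening: 0.006
grasp_force: 8.7
```

servo_tool(
  targets=[
    {"offset": [0, 0, -0.02], "dr": [0, 0, 0]},
    {"offset": [0, 0, -0.05], "dr": [0, 0, 0]},
    {"offset": [0, 0.01, -0.08], "dr": [0, 0, 0]},
    {"offset": [0.001, 0.03, -0.09], "dr": [0, 0, 0]},
    {"offset": [0.003, 0.065, -0.09], "dr": [0, 0, 0]},
    {"offset": [0.005, 0.1, -0.09], "dr": [0, 0, 0]},
    {"offset": [0.007, 0.137, -0.09], "dr": [0, 0, 0]},
    {"offset": [0.009, 0.174, -0.09], "dr": [0, 0, 0]},
    {"offset": [0.011, 0.211, -0.09], "dr": [0, 0, 0]},
    {"offset": [0.013, 0.248, -0.09], "dr": [0, 0, 0]},
    {"offset": [0.015, 0.285, -0.09], "dr": [0, 0, 0]},
    {"offset": [0.017, 0.322, -0.09], "dr": [0, 0, 0]},
    {"offset": [0.019, 0.36, -0.09], "dr": [0, 0, 0]},
    {"offset": [0.021, 0.398, -0.09], "dr": [0, 0, 0]},
    {"offset": [0.023, 0.435, -0.09], "dr": [0, 0, 0]},
    {"offset": [0.025, 0.472, -0.09], "dr": [0, 0, 0]},
    {"offset": [0.027, 0.51, -0.09], "dr": [0, 0, 0]},
    {"offset": [0.029, 0.546, -0.09], "dr": [0, 0, 0]},
    {"offset": [0.031, 0.58, -0.09], "dr": [0, 0, 0]},
    {"offset": [0.032, 0.596, -0.09], "dr": [0, 0, 0]},
  ],
)

```text
time_s: 6.23
position: [0.4956, -0.2827, 0.1872]
tcp_rot: [[0.992, -0.126, 0.001], [-0.126, -0.992, -0.003], [0.002, 0.003, -1.0]]
force: [0.7, -0.8, 0.2]
opening: 0.005
grasp_force: 0.0
```

Run:
```python
from h import *
s=viewer.capture("scene");t=viewer.capture("top")
a=cv2.resize(t["color"][150:250,180:280,::-1],None,fx=4,fy=4);b=cv2.resize(s["color"][225:325,330:430,::-1],None,fx=4,fy=4)
cv2.imwrite("pics/c2.png",cv2.hconcat([a,b])); st=bot.read_state(); print(st["position"],st["time_s"],st["force"],st["joint_positions"])
```

```text
[ 0.49554055 -0.28104302  0.18708796] 6.3333 [ 0.81935877 -0.09133524 -0.03892548] [-4.07789775e+01  2.84668592e+01  9.23295557e+01 -3.42711308e-02
  5.91131507e+01  5.65382617e+01]
```

View pics/c2.png

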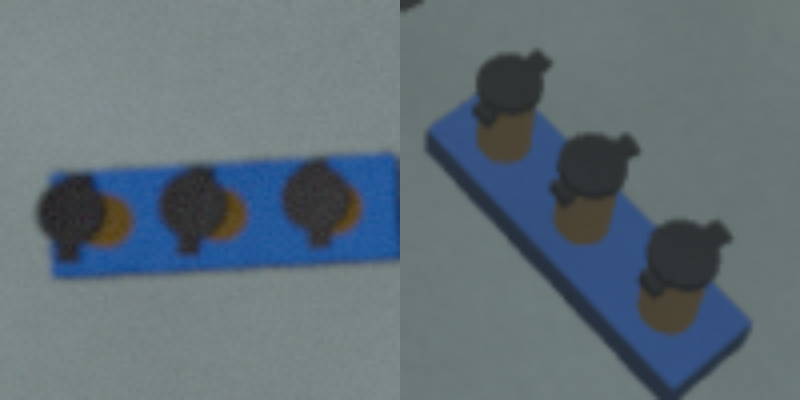

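All three caps in the picture are now flat, with the left tube's cap shut at crop (75,210) and (680,255). I'll lower the closed fingers behind the handle and estimate the carriage's start position.

servo_tool(
  targets=[
    {"offset": [0, 0, 0.02], "dr": [0, 0, 0]},
    {"offset": [0, 0, 0.05], "dr": [0, 0, 0]},
    {"offset": [0, 0, 0.08], "dr": [0, 0, 0]},
    {"offset": [0, 0, 0.1], "dr": [0, 0, 0]},
    {"offset": [0, 0, 0.107], "dr": [0, 0, 0]},
    {"offset": [0, 0, 0.107], "dr": [0, 0, 0]},
  ],
)

```text
time_s: 6.83
position: [0.4943, -0.2751, 0.0786]
tcp_rot: [[0.993, -0.122, -0.004], [-0.122, -0.993, 0.004], [-0.004, -0.003, -1.0]]
force: [-0.9, -0.4, 0.5]
opening: 0.005
grasp_force: 0.0
```

Run:
```python
from h import *
t=viewer.capture("top")
b=np.array([.122,.9925])
L=plane(t,321,197.5,.052)[:2]; R=plane(t,457,197.4,.052)[:2]; Hd=np.array([.5012,-.2305]); P=plane(t,412.5,206.5,.075)[:2]
print("along-bed: far end",L@b,"near end",R@b,"handle",Hd@b,"pin",P@b,"plate edge +y",plane(t,406,188+30,.064)[:2]@b,plane(t,(487/5)+310,165+(460-300)/5,.064)[:2]@b)
st=bot.read_state(); print(st["position"],st["position"][:2]@b,st["force"],st["time_s"])
```

```text
along-bed: far end 0.09043648398171453 near end -0.24574616453007772 handle -0.16762485000000002 pin -0.13400733617552263 plate edge +y -0.12374556304957517 -0.1211113035507915
[ 0.49530836 -0.27613141  0.08006103] -0.21363280854091934 [ 0.18219972 -0.25690593  0.17875422] 6.8833
```

servo_tool(
  targets=[
    {"offset": [0, -0.004, 0], "dr": [0, 0, 0]},
    {"offset": [0, -0.008, 0], "dr": [0, 0, 0]},
    {"offset": [0, -0.011, 0], "dr": [0, 0, 0]},
    {"offset": [0, -0.014, 0], "dr": [0, 0, 0]},
    {"offset": [0, -0.017, 0], "dr": [0, 0, 0]},
    {"offset": [0, -0.02, 0], "dr": [0, 0, 0]},
    {"offset": [0, -0.023, 0], "dr": [0, 0, 0]},
    {"offset": [0, -0.026, 0], "dr": [0, 0, 0]},
    {"offset": [0, -0.029, 0], "dr": [0, 0, 0]},
    {"offset": [0, -0.033, 0], "dr": [0, 0, 0]},
    {"offset": [0, -0.037, 0], "dr": [0, 0, 0]},
    {"offset": [0, -0.042, 0], "dr": [0, 0, 0]},
    {"offset": [0, -0.047, 0], "dr": [0, 0, 0]},
    {"offset": [0, -0.052, 0], "dr": [0, 0, 0]},
    {"offset": [0, -0.057, 0], "dr": [0, 0, 0]},
    {"offset": [0, -0.062, 0], "dr": [0, 0, 0]},
    {"offset": [0, -0.067, 0], "dr": [0, 0, 0]},
    {"offset": [0, -0.072, 0], "dr": [0, 0, 0]},
    {"offset": [0, -0.075, 0], "dr": [0, 0, 0]},
    {"offset": [0, -0.076, 0], "dr": [0, 0, 0]},
  ],
)

```text
time_s: 8.55
position: [0.5051, -0.204, 0.0808]
tcp_rot: [[0.993, -0.122, 0.001], [-0.122, -0.993, -0.004], [0.001, 0.004, -1.0]]
force: [-1.3, -6.6, -1.1]
opening: 0.003
grasp_force: 3.4
```

```bash
cat > q.py <<'E'
from h import *
t=viewer.capture("top"); b=np.array([.122,.9925])
x0,y0,x1,y1=roi=(300,180,470,245)
m,bl=blobs(t["color"],(5,150,120),(18,255,255),roi); my,yl=blobs(t["color"],(20,120,60),(38,255,255),roi)
for B in bl: p=plane(t,*B[1],.075)[:2]; print("pin",B[0],B[1],p,"q~",p@b+.1340+.0055)
print("yel",yl[:3])
st=bot.read_state(); print(st["position"],"tcp along",st["position"][:2]@b,"F along",st["force"][:2]@b,st["time_s"])
E
python3 q.py
```

```text
yel []
[ 0.50508314 -0.20384949  0.08072307] tcp along -0.14070047848875133 F along -5.491213960963203 8.6
```

servo_tool(
  targets=[
    {"offset": [0, -0.003, 0], "dr": [0, 0, 0]},
    {"offset": [0, -0.006, 0], "dr": [0, 0, 0]},
    {"offset": [0, -0.009, 0], "dr": [0, 0, 0]},
    {"offset": [0, -0.009, 0], "dr": [0, 0, 0]},
  ],
)

```text
time_s: 8.93
position: [0.5063, -0.1947, 0.0807]
tcp_rot: [[0.992, -0.122, 0.001], [-0.122, -0.992, -0.003], [0.001, 0.003, -1.0]]
force: [-1.2, -3.9, -0.1]
opening: 0.006
grasp_force: 1.9
```

```bash
cat > q.py <<'E'
from h import *
s=viewer.capture("scene"); b=np.array([.122,.9925])
roi=(240,120,360,250)
for n,lo,hi in (("pin",(5,150,90),(18,255,255)),("yel",(20,120,60),(38,255,255)),("red",(172,120,60),(180,255,255))):
    for B in blobs(s["color"],lo,hi,roi,6)[1]: p=plane(s,*B[1],.0851 if n=="pin" else .1)[:2]; print(n,B[0],B[1],p,"along",p@b)
st=bot.read_state(); print(st["position"],"tcp along",st["position"][:2]@b,"F along",st["force"][:2]@b,st["time_s"])
E
python3 q.py
```

```text
pin 19 [294.6, 175.5] [ 0.54863169 -0.14062063] along -0.07263290844507193
yel 10 [294.5, 160.0] [ 0.52113973 -0.18526911] along -0.12030054353898822
yel 43 [301.2, 166.7] [ 0.51967381 -0.14824585] along -0.0837338000789645
[ 0.50626484 -0.19447261  0.08068498] tcp along -0.1312497600506124 F along -4.848710526747054 8.9833
```

servo_tool(
  targets=[
    {"offset": [0, -0.003, 0], "dr": [0, 0, 0]},
    {"offset": [0, -0.006, 0], "dr": [0, 0, 0]},
    {"offset": [0, -0.009, 0], "dr": [0, 0, 0]},
    {"offset": [0, -0.009, 0], "dr": [0, 0, 0]},
  ],
)

```text
time_s: 9.32
position: [0.5075, -0.1852, 0.0807]
tcp_rot: [[0.992, -0.123, 0.001], [-0.123, -0.992, -0.002], [0.001, 0.002, -1.0]]
force: [-0.3, -3.0, -1.5]
opening: 0.008
grasp_force: 1.6
```

servo_tool(
  targets=[
    {"offset": [0, -0.002, 0], "dr": [0, 0, 0]},
    {"offset": [0, -0.003, 0], "dr": [0, 0, 0]},
    {"offset": [0, -0.003, 0], "dr": [0, 0, 0]},
  ],
)

```text
time_s: 9.57
position: [0.5079, -0.1825, 0.0807]
tcp_rot: [[0.992, -0.122, 0.001], [-0.122, -0.992, -0.002], [0.001, 0.002, -1.0]]
force: [-1.4, -5.4, -0.3]
opening: 0.005
grasp_force: 2.6
```

servo_tool(
  targets=[
    {"offset": [0, -0.0015, 0], "dr": [0, 0, 0]},
    {"offset": [0, -0.003, 0], "dr": [0, 0, 0]},
    {"offset": [0, -0.003, 0], "dr": [0, 0, 0]},
  ],
)

```text
time_s: 9.82
position: [0.5083, -0.1786, 0.0807]
tcp_rot: [[0.992, -0.123, 0.001], [-0.123, -0.992, -0.001], [0.001, 0.001, -1.0]]
force: [0.0, -2.2, -0.8]
opening: 0.004
grasp_force: 1.0
```

servo_tool(
  targets=[
    {"offset": [0, -0.0015, 0], "dr": [0, 0, 0]},
    {"offset": [0, -0.003, 0], "dr": [0, 0, 0]},
    {"offset": [0, -0.003, 0], "dr": [0, 0, 0]},
  ],
)

```text
time_s: 10.07
position: [0.5085, -0.1748, 0.0807]
tcp_rot: [[0.992, -0.123, 0.001], [-0.123, -0.992, 0.0], [0.001, -0.0, -1.0]]
force: [0.6, -2.2, -0.3]
opening: 0.006
grasp_force: 0.7
```

servo_tool(
  targets=[
    {"offset": [0, -0.0015, 0], "dr": [0, 0, 0]},
    {"offset": [0, -0.003, 0], "dr": [0, 0, 0]},
    {"offset": [0, -0.003, 0], "dr": [0, 0, 0]},
  ],
)

```text
time_s: 10.32
position: [0.5087, -0.1739, 0.0807]
tcp_rot: [[0.993, -0.121, 0.001], [-0.121, -0.993, -0.003], [0.001, 0.003, -1.0]]
force: [-2.2, -8.4, -0.6]
opening: 0.005
grasp_force: 4.0
```

servo_tool(
  targets=[
    {"offset": [0, -0.001, 0], "dr": [0, 0, 0]},
    {"offset": [0, -0.0015, 0], "dr": [0, 0, 0]},
  ],
)

```text
time_s: 10.48
position: [0.5088, -0.1737, 0.0808]
tcp_rot: [[0.993, -0.12, 0.0], [-0.12, -0.993, -0.005], [0.001, 0.005, -1.0]]
force: [-2.8, -13.2, -0.6]
opening: 0.001
grasp_force: 6.4
```

```bash
python3 q.py
```

```text
pin 21 [297.2, 181.0] [ 0.55408071 -0.1164498 ] along -0.04797858013600338
yel 10 [297.5, 164.0] [ 0.52277412 -0.16472763] along -0.09971373077506387
yel 49 [304.0, 171.6] [ 0.5238122  -0.12553555] along -0.060688946312836514
[ 0.50880424 -0.17372273  0.08078674] tcp along -0.11034568957201632 F along -11.78324499488878 10.5333
```

The push force rose to 13 N with no further motion, and the pin's apparent shift (24.6 mm against 20.9 mm for the TCP) fits a drop. That means the pin is in the notch, so I'll back off and lift to check.

servo_tool(
  targets=[
    {"offset": [0, 0.004, 0], "dr": [0, 0, 0]},
    {"offset": [0, 0.012, 0], "dr": [0, 0, 0]},
    {"offset": [0, 0.025, 0], "dr": [0, 0, 0]},
    {"offset": [0, 0.035, -0.01], "dr": [0, 0, 0]},
    {"offset": [0, 0.04, -0.035], "dr": [0, 0, 0]},
    {"offset": [0, 0.05, -0.07], "dr": [0, 0, 0]},
    {"offset": [0, 0.08, -0.1], "dr": [0, 0, 0]},
    {"offset": [0, 0.115, -0.12], "dr": [0, 0, 0]},
    {"offset": [0, 0.15, -0.12], "dr": [0, 0, 0]},
    {"offset": [0, 0.185, -0.12], "dr": [0, 0, 0]},
    {"offset": [0, 0.22, -0.12], "dr": [0, 0, 0]},
    {"offset": [0, 0.25, -0.12], "dr": [0, 0, 0]},
    {"offset": [0, 0.26, -0.12], "dr": [0, 0, 0]},
    {"offset": [0, 0.26, -0.12], "dr": [0, 0, 0]},
    {"offset": [0, 0.26, -0.12], "dr": [0, 0, 0]},
  ],
)

```text
time_s: 11.78
position: [0.4759, -0.428, 0.1998]
tcp_rot: [[0.992, -0.124, -0.001], [-0.124, -0.992, 0.003], [-0.001, -0.003, -1.0]]
force: [-0.0, 0.5, 0.4]
opening: 0.002
grasp_force: 0.0
```

```bash
python3 q.py
python3 - <<'E'
from h import *
s=viewer.capture("scene");t=viewer.capture("top")
_,a=blobs(t["color"],(5,150,120),(18,255,255),(300,170,470,245)); _,b=blobs(s["color"],(5,150,90),(18,255,255),(240,120,360,250))
print(a,b); X=tri(t,a[0][1],s,b[0][1]); print("pin tri",X, "was z .0851; handle:")
B=np.array([.122,.9925])
print("along moved",X[0][:2]@B-np.array([.5423,-.1991])@B, "yel", blobs(t["color"],(22,120,90),(35,255,255),(300,170,470,245))[1])
a=cv2.resize(t["color"][160:260,310:470,::-1],None,fx=3,fy=3);b=cv2.resize(s["color"][130:240,255:355,::-1],None,fx=3,fy=3)[:300]
cv2.imwrite("pics/c3.png",cv2.hconcat([a,b]))
E
```

```text
pin 19 [297.1, 180.6] [ 0.55347041 -0.11803526] along -0.049626600858099085
yel 85 [303.0, 163.5] [ 0.5077751  -0.15714162] along -0.09401449696240137
[ 0.47620137 -0.42704505  0.19988797] tcp along -0.3657456422772947 F along -0.1195257028344641 11.8333
[(46, [380.0, 201.9], [77, 28, 7, 8])] [(19, [297.1, 180.6], [55, 59, 5, 4])]
pin tri (array([ 0.55260942, -0.12169915,  0.08165598]), np.float64(0.0009486671538566115)) was z .0851; handle:
along moved 0.0780780936907883 yel [(221, [394.3, 218.9], [88, 40, 14, 19])]
```

View pics/c3.png

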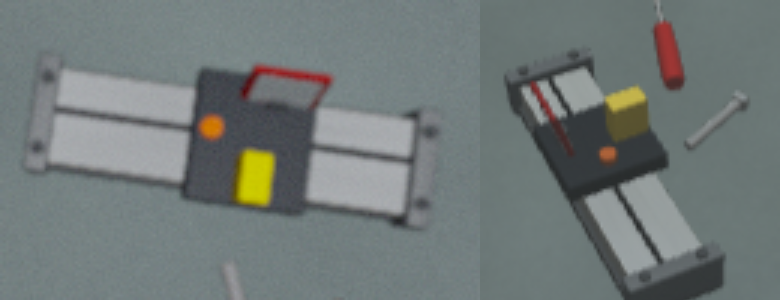

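The picture shows the carriage mid-bed with its pin at crop (211,127), and the bystanders in view have not moved. The pin's measured height fell from 85.1 to 81.7 mm, a drop of 3.4 mm, so it sits in the notch and the arm is clear.

```bash
python3 -c "
from rig import ticket
print(ticket.hand_in())"
```

```text
the job is handed in; nothing more can be done
None
```

I pressed the open cap shut, slid the carriage about 78 mm until its index pin dropped about 3.4 mm into the notch, backed the arm clear, and handed the job in at about 12 s; no verdict was returned.

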